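Lock the banding wheel at its home notch

ROBOT

A 6-joint arm with a two-finger parallel gripper is mounted at the origin on the work surface. World frame = base frame: x ahead of the robot, y to its left, z up, the work surface at z = 0. Lengths are in mm, angles in degrees, forces in N, time in s.
With the tool pointing down it reaches from about 350 to 850 mm from the base axis. Payload 8.1 kg.
Tool frame: the origin (TCP) lies midway between the tips of the shut fingers; the grasp point (between the pads) lies 19 mm behind it (r.grip_depth is the distance from the TCP to the grasp point, in mm); z points along the fingers, y is the direction in which the jaws open and shut (so a half turn about z gives the same grasp; the last joint's range is limited). The gripper opens to 85 mm and grips with 20 to 120 N. Pads are 22 mm wide; open, the fingers measure 114 mm over their backs; the gripper's body (76 mm by 85 mm) begins 54 mm behind the grasp point. The pads swing forward as they close: fully open they stand 13 mm farther back than shut.
Start: joints at [-80.925, 7.471, 85.268, -0, 87.261, -4.893], TCP at [144.855, -582.256, 231.292] pointing down, gripper open.
Joint ranges: [-169.43, 169.43], [-51.17, 129.36], [1.28, 143.12], [-76.62, 256.62], [0, 156.53], [-152.29, 152.29]. Speed limits (degrees/s): [136.94, 136.94, 159.86, 180, 180, 180].

INTERFACE

Orientations are given as [roll, pitch, yaw] about the fixed x, y, z axes, in that order (R = Rz(yaw) Ry(pitch) Rx(roll)).
In Python, from bench import r, imaging gives the robot as it stands.
- The arm moves only by the shell command python3 -m creep 'ROWS' [FORCE]. ROWS is text: rows parted by semicolons, each of 7 numbers parted by spaces: the shift along the tool's x, y, z in cm, then the turn, a rotation vector about the tool's x, y, z in degrees, then the finger opening in cm, from 0 to 8.54. In form: dx dy dz ax ay az gripper; .... A call has 1 to 20 rows; each row is the pose to reach, as a shift and turn from the pose measured when the call began, along the tool's axes at that moment; what a row does not reach only later rows make up. A row lasts 1/10 s, in which the tool goes at most 50 mm and 8.59 degrees, less where a joint would pass 70% of its speed; a pose out of reach is approached as far as the arm can. A call with a gripper value outside its range is refused whole. The fingers move at their own pace and stop on an object; FORCE is the grip in N (left out, the last holds). Time passes only in rows, so rows that repeat a pose let the fingers close. It gives the time, the measured TCP pose, the force and the opening at its end, in the units of the state.
- r.sense(): the state, without advancing time (a new reading comes with each control period).
- imaging.snapshot(name): name is "scene" or "top" or "wrist"; returns the picture (400x640x3 uint8, red, green, blue); there is no depth.
- imaging.camera_info(name): a dict with "camera_matrix" (3x3 intrinsics, pixels), "R" (3x3) and "t" (3): a world point X has camera coordinates R X + t. Camera axes: x right, y down, z forward; pixel columns grow to the right and rows downward; lengths in mm; the calibration is good to about 2 mm. A picture is of the moment at which its call begins: read the wrist's pose just before it. camera_info takes no time and is no camera call; for the wrist camera it gives the pose at the moment of the call.
- r.hand_in(): hands the job in, once; it reports no verdict.
The state is a dict: "time": time; "joint_pos": joint angles; "qd": joint speeds; "joint_efforts": joint torques, N m; "tool_pos": TCP position; "tcp_rot": TCP orientation; "ft_force": force on the tool from outside, world axes, zero at the start; "wrist_torque": the same for the moment, N m; "finger_gap": finger opening in mm.
Only numpy, scipy, OpenCV 4.12 (cv2) and the standard library are available. Lean on these libraries where they do the work, as an engineer would, in place of code of your own. Each camera call takes 0.05 s, during which the arm holds its last target.

TASK

Lock the banding wheel at home so that the clay plate on it can be decorated: push the wheel round by a spoke until the home notch (the one at the spoke with the small stud) is nearly at the index arm, fold the drop finger over onto the notched ring, and ease the wheel slowly on until the finger falls fully into the home notch. Go by feel and never force the wheel or the finger, least of all once the finger has dropped in. Leave the plate undisturbed in the middle of the wheel and the other things on the table where they are.

Things in the scene. Friction and masses are not known exactly. Their poses are not given: they have to be found in the camera images.
- wheel: aluminium wheel head with a steel index ring on its rim, 300 mm across, on a fixed pedestal; turns either way without stops about a vertical axis (drag 0.18 N m, about 1.8 N at a spoke; coasts a little when left at speed). Origin on the axis, level with the ring's top, 110 mm above the table; z up, x along the home spoke. Centre disc 78 mm in radius with a wooden bat, top 10 mm above the ring
- home_spoke (a point): middle of the home spoke, 101 mm from the axis, 7 mm below the ring's top. There are four like spokes, 90 degrees apart (the first along the wheel's x), each 14 mm wide and 12 mm deep, tops 1 mm below the ring's. Beside them, 78 to 126 mm from the axis, the wheel is open right through (below: pedestal foot, and index arm up to 66 mm above the table); fingertips put in there can push a spoke sideways
- home_stud (a point): small steel stud (14 mm across, 12 mm high) on the home spoke, 115 mm from the axis, 6 mm above the ring's top: marks the home notch. The flat index ring (126 to 150 mm from the axis, 14 mm thick) has four like notches, 12.5 mm wide, open outward and upward, one at each spoke's end. The ring is clamped on by hand: its notches lie up to 4 degrees (10 mm) to either side of the spokes, so find them by feel
- index_arm: grey index arm, fixed, clamped round the pedestal's stem and reaching out below the wheel to an upright fork 205 mm from the axis (its top 127 mm above the table), which carries the drop finger. Origin on the wheel's axis at table level; z up, x points outward to the finger. Its direction differs each time
- finger_hinge (a point): hinge pin of the drop finger, level, across the index arm; 205 mm from the wheel's axis, 118 mm above the table (8 mm above the ring's top)
- finger (a joint): angle of the drop finger, rad: 0 = lying inward, nose fully down in a notch; about 0.18 = nose riding on the flat ring; 1.57 = upright; 1.80 = folded back outward on its stop, where it starts and stays by its weight. Pushed inward to about 1.3 it falls on, damped, in about a second onto the ring. Only its weight (90 g, no spring) takes it into a notch, in about 0.2 s
- finger_nose (a point): nose of the drop finger, 63 mm from the pin, so 143 mm from the wheel's axis when the finger is down; 11 mm wide with rounded lower edges (0.75 mm free each side in the 12.5 mm notch); it ends 11 mm below this point, which is level with the ring's top when the finger is fully in
- finger_knob (a point): centre of the round knob (18 mm across) at the free end of the drop finger's steel bar (13 mm wide, 10 mm thick), 72 mm from the hinge pin; folded back it stands about 186 mm above the table and 24 mm outward of the pin, and as the finger is folded over it rises to 190 mm and swings inward
- plate_center (a point): middle of the loose, unfired clay plate, 132 mm across and 20 mm high (10 mm above its underside), lying centred on the bat; its rim is 140 mm above the table
- tool_pot_mid (a point): bystander: clay pot with modelling tools standing in it, 90 mm across, 220 mm tall with the tools; point on its axis 50 mm up
- water_bottle_mid (a point): bystander: clear water bottle, 64 mm across, 200 mm tall; point half-way up
- slip_tub_mid (a point): bystander: white lidded tub, 90 mm across, 55 mm tall; point half-way up
- bowl_mid (a point): bystander: cream bowl, 116 mm across, 55 mm tall; point on its axis 28 mm up
- modelling_tool_mid (a point): bystander: wooden modelling tool lying on the table, 180 mm long, 12 mm thick; its middle
- plaster_block_mid (a point): bystander: white plaster puck, 76 mm across, 40 mm tall; its centre
- trinket_box_mid (a point): bystander: pink card box, 130 x 150 mm, 55 mm tall, lid standing open to 140 mm; middle of it, 28 mm up
Not all that is in view belongs to the job. Of the things like the part that bears plate_center, leave any that is white; of the rest the smaller one is meant.

How it is judged:
By the outcome, as a careful person would: the job done as asked, in the order asked, and still so for the second after the job is handed in, with the robot touching nothing.
It also fails if it takes over 64 s, if anything falls off the work surface, if the arm or the gripper's body presses on something with over 40 N, if the wrist force passes 120 N, or if a joint passes its speed limit or range.

## Working session

There is one attempt and no reset: what is moved stays moved. The work goes in short steps, Python scripts to look and compute and a shell command to move; the robot and the scene stay as the last step left them, time stands still between calls to the robot, and variables do not carry over. Pictures are saved under pics/ and viewed, and the job is handed in when it is done.

```bash
ls; mkdir -p pics
python3 - <<'E'
from bench import r, imaging
import cv2, json
print(r.sense())
for n in ("scene","top","wrist"):
    im=imaging.snapshot(n); cv2.imwrite(f"pics/a_{n}.png",im[:,:,::-1])
    c=imaging.camera_info(n); print(n,c)
E
```

```text
pics
{'time': 0.0, 'joint_pos': array([-8.09249200e+01,  7.51444600e+00,  8.53307982e+01,  8.27837412e-04,
        8.72604343e+01, -4.89324751e+00]), 'qd': array([ 0.11059862, -0.01570562,  0.01156815,  0.02845837,  0.02852416,
        0.05632978]), 'joint_efforts': array([-1.89222468e-03, -5.69397640e+01, -5.00560856e+01, -6.59798970e-04,
        1.45483497e-02,  3.34368258e-05]), 'tool_pos': array([ 144.7687595 , -581.70400344,  230.2367668 ]), 'tcp_rot': array([-1.79894777e+02, -9.83812775e-03,  1.39682781e+01]), 'ft_force': array([-0.01301946, -0.59519973, -0.39787556]), 'wrist_torque': array([-0.0061534 ,  0.00843663,  0.04916611]), 'finger_gap': 85.38602349879976}
scene {'camera_matrix': array([[465.50788054,   0.        , 316.77354206],
       [  0.        , 465.50788054, 207.04308789],
       [  0.        ,   0.        ,   1.        ]]), 'R': array([[ 0.30028633,  0.95382489,  0.00679735],
       [ 0.62681584, -0.19195472, -0.75515249],
       [-0.71897846,  0.23102266, -0.65551393]]), 't': array([-359.88678047, -221.57444163, 1790.26351435])}
top {'camera_matrix': array([[444.67953989,   0.        , 312.61157192],
       [  0.        , 444.67953989, 199.16122723],
       [  0.        ,   0.        ,   1.        ]]), 'R': array([[-0.02668979, -0.9996431 , -0.00115156],
       [-0.98360247,  0.02646702, -0.17839755],
       [ 0.17836436, -0.00362872, -0.98395782]]), 't': array([ 236.24125685,  550.03944477, 1257.61773923])}
wrist {'camera_matrix': array([[300.72856097,   0.        , 325.06922988],
       [  0.        , 300.72856097, 197.78582805],
       [  0.        ,   0.        ,   1.        ]]), 'R': array([[ 0.2407309 , -0.97059082, -0.00145034],
       [-0.91823236, -0.22822834,  0.32366829],
       [-0.31448048, -0.07658521, -0.94616951]]), 't': array([-598.89287297,  -42.88544016,  380.29777577])}
```

View pics/a_scene.png

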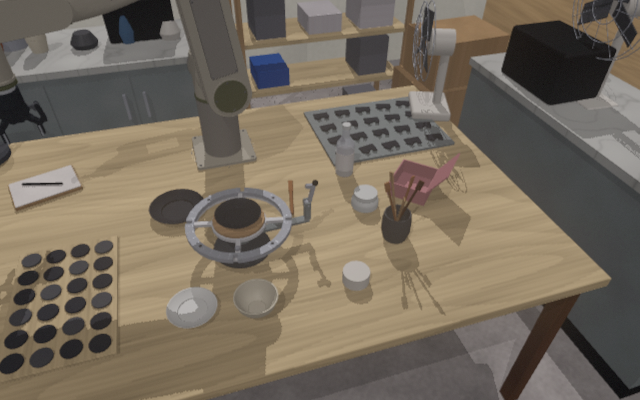

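View pics/a_top.png

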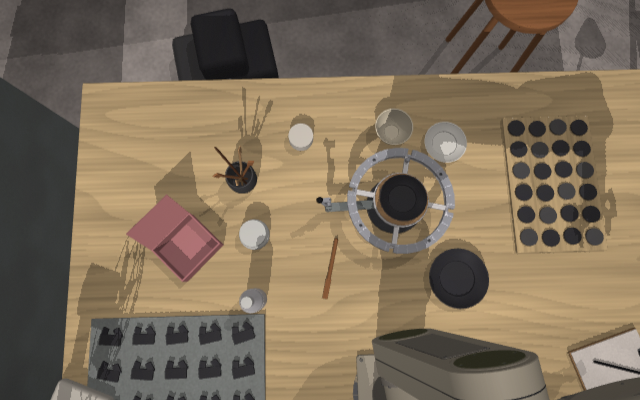

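View pics/a_wrist.png

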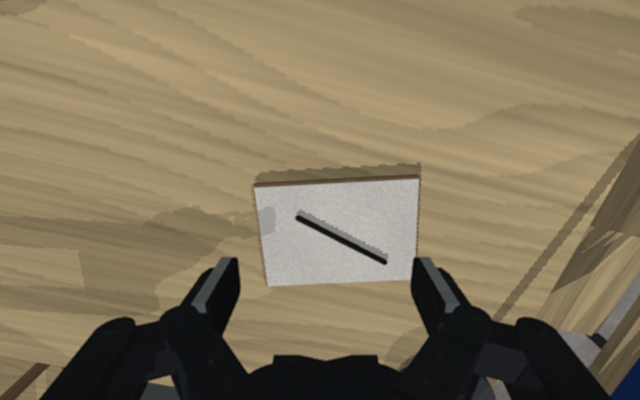

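The scene shows the wheel at top-camera pixel ~(402,200) with a dark plate at (404,198). The index arm points left to the finger at (322,201). The larger dark plate at (458,278) and the white one at (446,142) are decoys. Next is a close crop.

Run:
```python
import cv2
im=cv2.imread("pics/a_top.png"); c=im[135:265,300:470]; cv2.imwrite("pics/c_top.png",cv2.resize(c,None,fx=4.6,fy=4.6,interpolation=cv2.INTER_CUBIC))
im=cv2.imread("pics/a_scene.png"); c=im[165:275,170:330]; cv2.imwrite("pics/c_scene.png",cv2.resize(c,None,fx=5,fy=5,interpolation=cv2.INTER_CUBIC))
```

```text
(no output)
```

View pics/c_top.png

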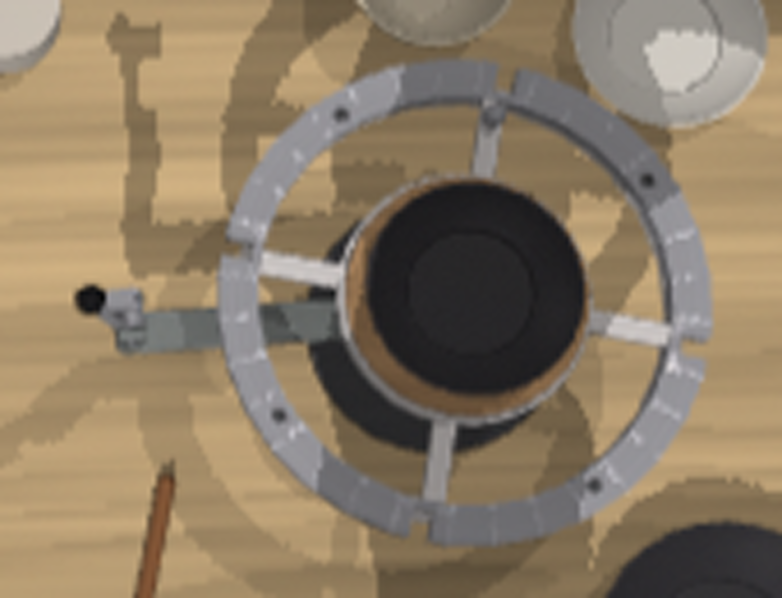

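View pics/c_scene.png

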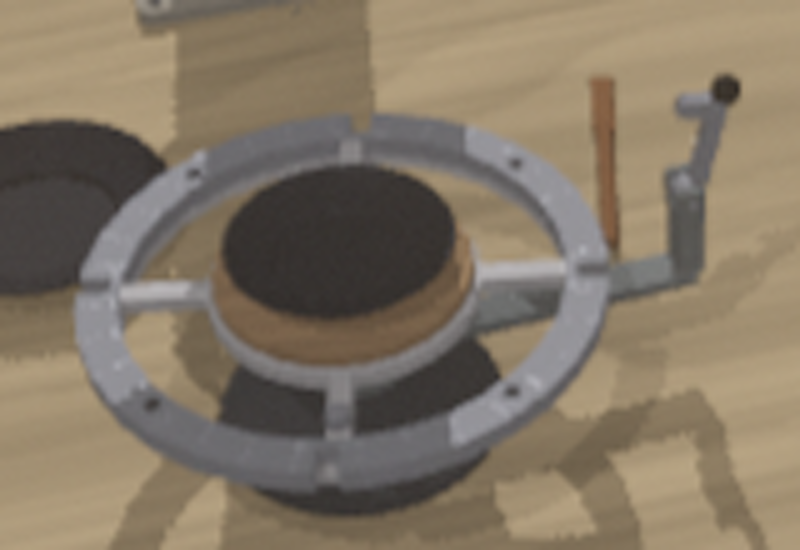

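```bash
cat > h.py <<'E'
import numpy as np
from bench import r, imaging
from scipy.optimize import least_squares
def proj(c,P):
    P=np.atleast_2d(P); q=P@c["R"].T+c["t"]; u=q@c["camera_matrix"].T; return u[:,:2]/u[:,2:]
def back(c,px,z):
    d=np.linalg.solve(c["camera_matrix"],np.array([px[0],px[1],1.0])); d=c["R"].T@d; C=-c["R"].T@c["t"]
    return C+d*(z-C[2])/d[2]
E
python3 - <<'E'
from h import *
c=imaging.camera_info("top")
f=lambda x,y:(300+(x+.5)/4.6-.5,135+(y+.5)/4.6-.5)
P=[(220,290),(450,60),(712,290),(460,545),(245,200),(345,90),(600,105),(680,190),(690,390),(600,500),(270,440),(340,500)]
W=np.array([back(c,f(*p),110)[:2] for p in P])
s=least_squares(lambda v:np.hypot(*(W-v[:2]).T)-v[2],[530,20,150]); print("wheel",s.x,s.fun.round(1))
cx=s.x[:2]
for n,p,z in [("stud",(492,108),122),("notch home out",(507,68),110),("notch L",(232,250),110),("notch R",(708,347),110),("notch B",(418,535),110),("knob",(90,298),186),("fork top",(130,335),127),("plate",(477,288),140),("spokeL",(265,263),109),("spokeR",(668,333),109),("spokeB",(434,500),109),("spokeT in",(483,172),109)]:
    X=back(c,f(*p),z); d=X[:2]-cx; print(n,X.round(0),"r",np.hypot(*d).round(1),"ang",np.degrees(np.arctan2(d[1],d[0])).round(1))
w=imaging.camera_info("wrist"); print("wristcam",-w["R"].T@w["t"], r.sense()["tool_pos"])
E
```

```text
wheel [539.42992405 -25.32156232 148.31058729] [ 1.1  0.7  2.   3.  -2.3 -0.9  0.2  1.2 -2.8 -2.6  1.2 -0.8]
stud [654. -46. 122.] r 116.1 ang -10.4
notch home out [682. -60. 110.] r 147.0 ang -13.7
notch L [572. 116. 110.] r 144.5 ang 77.2
notch R [ 504. -170.  110.] r 149.3 ang -103.8
notch B [395.  12. 110.] r 148.9 ang 165.5
knob [530. 205. 186.] r 230.2 ang 92.3
fork top [518. 180. 127.] r 206.8 ang 96.0
plate [539. -26. 140.] r 1.3 ang -132.9
spokeL [563.  96. 109.] r 123.3 ang 78.9
spokeR [ 513. -147.  109.] r 124.5 ang -102.2
spokeB [416.   1. 109.] r 126.3 ang 168.0
spokeT in [617. -41. 109.] r 78.8 ang -11.6
wristcam [ 224.38944854 -561.94241138  372.83821452] [ 144.78393654 -581.81927033  230.47712896]
```

The wheel is at about (539,-25), the home spoke at about -11°, its notch at about -14°, and the index arm at about +94°. I'll fly over to get a better look with the wrist camera.

```bash
python3 -m creep '8 -9 -3 0 0 2 0;16 -18.5 -4 0 0 5 0;24 -28 -4 0 0 7 0;32 -37 -4 0 0 10 0;40 -46 -4 0 0 12 0;47 -54.5 -4 0 0 14 0;47 -54.5 -4 0 0 14 0;47 -54.5 -4 0 0 14 0;47 -54.5 -4 0 0 14 0;47 -54.5 -4 0 0 14 0;47 -54.5 -4 0 0 14 0;47 -54.5 -4 0 0 14 0;47 -54.5 -4 0 0 14 0;47 -54.5 -4 0 0 14 0;47 -54.5 -4 0 0 14 0;47 -54.5 -4 0 0 14 0;47 -54.5 -4 0 0 14 0;47 -54.5 -4 0 0 14 0;47 -54.5 -4 0 0 14 0'
python3 - <<'E'
from h import *
import cv2,pickle
s=r.sense(); c=imaging.camera_info("wrist"); im=imaging.snapshot("wrist"); cv2.imwrite("pics/b_wrist.png",im[:,:,::-1]); pickle.dump(c,open("b.pkl","wb"))
print(s)
E
```

```text
time: 2.05
tool_pos: [469.1, 59.4, 271.3]
tcp_rot: [-179.9, 0.0, -0.1]
ft_force: [1.0, -0.3, -0.1]
finger_gap: -0.1
{'time': 2.05, 'joint_pos': array([ 9.41065165e-01, -1.33560692e+01,  1.01236567e+02,  6.92993138e-02,
        9.21286075e+01,  9.10716330e+01]), 'qd': array([-0.00034693, -0.1479397 , -0.04405192,  0.0716059 , -0.039919  ,
        0.11658066]), 'joint_efforts': array([ 3.57123110e-01, -3.82192934e+01, -5.05480886e+01,  2.96763727e-02,
        2.83862646e-03, -1.26329940e-02]), 'tool_pos': array([469.06725658,  59.35286293, 271.32633965]), 'tcp_rot': array([-1.79930930e+02,  1.03969890e-02, -1.27993125e-01]), 'ft_force': array([ 0.98518237, -0.25633329, -0.0821795 ]), 'wrist_torque': array([ 0.00283978,  0.09078479, -0.00805463]), 'finger_gap': -0.09084599136049891}
```

View pics/b_wrist.png

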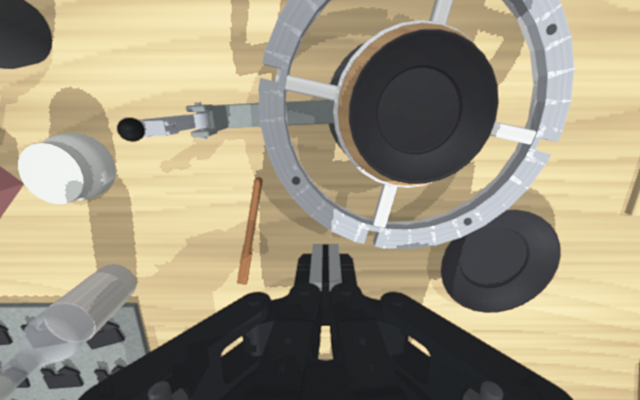

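The wrist view shows the wheel at upper right, with notches at (269,74), (370,237) and (545,148). The finger's fork is at (205,120) and its knob at (131,129). I'll zoom in to measure.

Run:
```python
import cv2
im=cv2.imread("pics/b_wrist.png")
a=cv2.resize(im[80:160,105:345],None,fx=3.3,fy=3.3,interpolation=cv2.INTER_CUBIC)
b=cv2.resize(im[50:250,255:580],None,fx=2.4,fy=2.4,interpolation=cv2.INTER_CUBIC)
cv2.imwrite("pics/c1.png",a);cv2.imwrite("pics/c2.png",b)
```

```text
(no output)
```

View pics/c1.png

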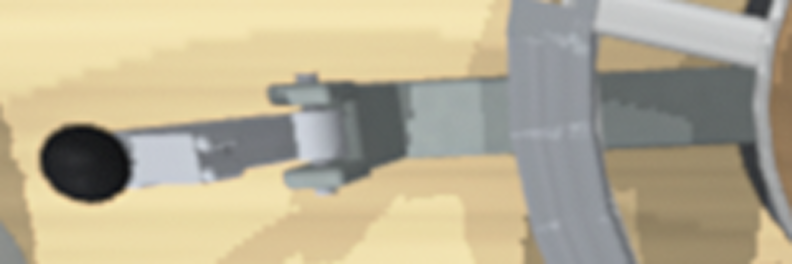

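View pics/c2.png

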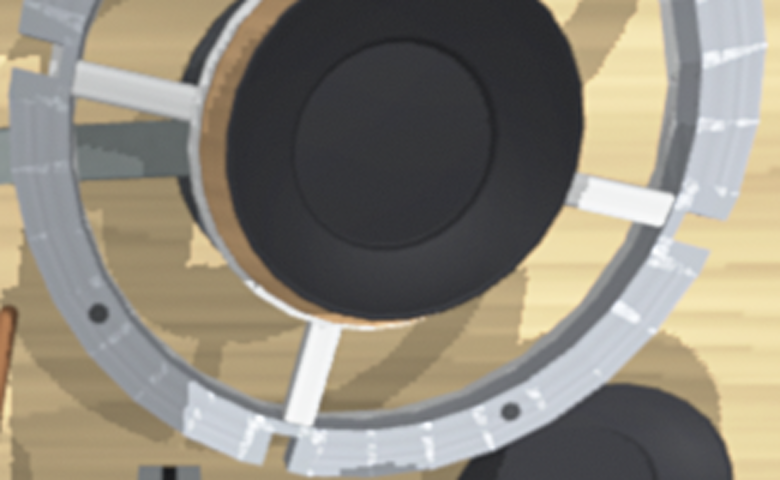

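Run:
```python
from h import *
import pickle
c=pickle.load(open("b.pkl","rb"))
g=lambda x,y:(255+(x+.5)/2.4-.5,50+(y+.5)/2.4-.5)
f=lambda x,y:(105+(x+.5)/3.3-.5,80+(y+.5)/3.3-.5)
P=[(12,70),(20,160),(43,265),(90,360),(187,436),(260,465),(290,472),(375,474),(440,465),(707,250),(728,218),(755,150),(765,60)]
W=np.array([back(c,g(*p),110)[:2] for p in P])
s=least_squares(lambda v:np.hypot(*(W-v).T)-150,[539,-25]); print("wheel",s.x,s.fun.round(1))
cx=s.x
L=[("nL",g(17,52),110),("nB",g(276,467),110),("nR",g(717,235),110),("sL out",g(75,78),109),("sL in",g(198,103),109),("sB out",g(302,423),109),("sB in",g(325,325),109),("sR in",g(580,191),109),("sR out",g(668,209),109),("knob",f(87,163),186),("pin",f(317,132),118),("tine1",f(310,94),127),("tine2",f(320,178),127),("arm r~170",f(460,115),66),("plate",g(404,137),140)]
for n,p,z in L:
    X=back(c,p,z); d=X[:2]-cx; print(n,X.round(0),"r",np.hypot(*d).round(1),"ang",np.degrees(np.arctan2(d[1],d[0])).round(1))
```

```text
wheel [536.51370281 -26.91490295] [ 0.5 -3.  -1.8  2.2  0.7  0.4  0.5 -1.  -0.4 -2.3 -0.2  1.1 -0.4]
nL [572. 118. 110.] r 149.5 ang 76.3
nB [392.   9. 110.] r 149.4 ang 165.9
nR [ 500. -171.  110.] r 148.6 ang -104.2
sL out [563.  96. 109.] r 125.9 ang 78.1
sL in [553.  48. 109.] r 76.4 ang 77.5
sB out [414.  -2. 109.] r 125.4 ang 168.4
sB in [461.  -9. 109.] r 77.8 ang 166.8
sR in [ 518. -111.  109.] r 85.7 ang -102.3
sR out [ 511. -149.  109.] r 124.4 ang -101.9
knob [528. 203. 186.] r 230.5 ang 92.2
pin [529. 178. 118.] r 205.1 ang 92.1
tine1 [540. 175. 127.] r 202.0 ang 89.0
tine2 [517. 175. 127.] r 203.2 ang 95.5
arm r~170 [531. 150.  66.] r 176.9 ang 91.9
plate [541. -26. 140.] r 4.6 ang 10.6
```

```bash
python3 -m creep '0.5 4 0 0 0 3 0;1 8.5 0 0 0 7 0;1.87 13 2 0 0 11.9 0;1.87 17.5 4 0 0 11.9 0;1.87 17.5 7 0 0 11.9 0;1.87 17.5 10 0 0 11.9 0;1.87 17.5 12.5 0 0 11.9 0;1.87 17.5 12.5 0 0 11.9 0;1.87 17.5 12.5 0 0 11.9 0'
python3 - <<'E'
from h import *
import cv2
s=r.sense(); c=imaging.camera_info("wrist"); im=imaging.snapshot("wrist").copy()
C=np.array([537.5,-26.3])
# overlay planned tip footprint
p=s["tool_pos"]; y=np.radians(s["tcp_rot"][2]); R=np.array([[np.cos(y),np.sin(y)],[np.sin(y),-np.cos(y)]])
Q=[np.r_[p[:2]+R@np.array([a,b]),109] for a,b in [(11,14.5),(11,-14.5),(-11,-14.5),(-11,14.5)]]
cv2.polylines(im,[proj(c,np.array(Q)).round().astype(int)],True,(255,0,0),1)
for a in (-102,):
    u=np.array([np.cos(np.radians(a)),np.sin(np.radians(a))]); n=np.array([-u[1],u[0]])
    Q=[np.r_[C+u*d+n*e,109] for d,e in [(78,7),(126,7),(126,-7),(78,-7)]]
    cv2.polylines(im,[proj(c,np.array(Q)).round().astype(int)],True,(0,255,0),1)
cv2.imwrite("pics/d.png",im[:,:,::-1])
E
```

```text
time: 3.0
tool_pos: [487.1, -115.9, 146.6]
tcp_rot: [-179.9, 0.0, -12.1]
ft_force: [-0.3, 0.0, 0.7]
finger_gap: 0.1
```

View pics/d.png

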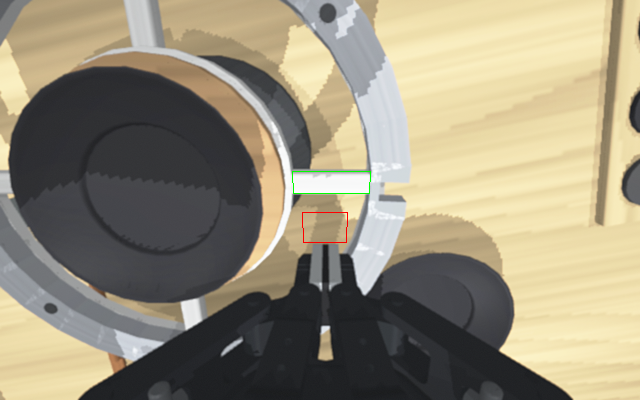

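The model overlay (green) sits exactly on the spoke at (331,181), and the tip footprint (red) is inside the opening at (325,227). Descending.

```bash
python3 -m creep '0 0 2 0 0 0 0;0 0 4 0 0 0 0;0 0 5.3 0 0 0 0;0 0 5.3 0 0 0 0;0.4 0 5.3 0 0 0 0;0.8 0 5.3 0 0 0 0;1.0 0 5.3 0 0 0 0;1.0 0 5.3 0 0 0 0'
python3 - <<'E'
import numpy as np
# arc rows: start tool origin, wheel centre at tool frame (cx,cy) cm; theta from 0
c=np.array([2.0,-9.8])
for th in [2,6,12,18,24,30,36,42,48,52,54,55]:
    a=np.radians(-th); R=np.array([[np.cos(a),-np.sin(a)],[np.sin(a),np.cos(a)]])
    print(th,(c-R@c).round(2))
E
```

```text
time: 3.85
tool_pos: [498.7, -118.3, 95.6]
tcp_rot: [-179.9, -0.2, -12.1]
ft_force: [-0.3, -0.6, -0.2]
finger_gap: 0.2
2 [0.34 0.06]
6 [1.04 0.16]
12 [2.08 0.2 ]
18 [3.13 0.14]
24 [ 4.16 -0.03]
30 [ 5.17 -0.31]
36 [ 6.14 -0.7 ]
42 [ 7.07 -1.18]
48 [ 7.94 -1.76]
52 [ 8.49 -2.19]
54 [ 8.75 -2.42]
55 [ 8.88 -2.54]
```

```bash
cat > arc.py <<'E'
import numpy as np,sys
c=np.array([float(sys.argv[1]),float(sys.argv[2])])
for th in map(float,sys.argv[3].split(",")):
    a=np.radians(-th); R=np.array([[np.cos(a),-np.sin(a)],[np.sin(a),np.cos(a)]])
    d=(c-R@c).round(2); print(d[0],d[1],th)
E
python3 arc.py 1.86 -9.81 1,2,4,6,9,12,15,18,21,24,27,30,33,36,39,41,43,44,45
```

```text
0.17 0.03 1.0
0.34 0.06 2.0
0.69 0.11 4.0
1.04 0.14 6.0
1.56 0.17 9.0
2.08 0.17 12.0
2.6 0.15 15.0
3.12 0.09 18.0
3.64 0.01 21.0
4.15 -0.09 24.0
4.66 -0.22 27.0
5.15 -0.38 30.0
5.64 -0.57 33.0
6.12 -0.78 36.0
6.59 -1.02 39.0
6.89 -1.19 41.0
7.19 -1.37 43.0
7.34 -1.46 44.0
7.48 -1.56 45.0
```

```bash
python3 -m creep '0 0 0.4 0 0 0 0;0.17 0.03 0.4 0 0 -1 0;0.34 0.06 0.4 0 0 -2 0;0.69 0.11 0.4 0 0 -4 0;1.04 0.14 0.4 0 0 -6 0;1.56 0.17 0.4 0 0 -9 0;2.08 0.17 0.4 0 0 -12 0;2.6 0.15 0.4 0 0 -15 0;3.12 0.09 0.4 0 0 -18 0;3.64 0.01 0.4 0 0 -21 0;4.15 -0.09 0.4 0 0 -24 0;4.66 -0.22 0.4 0 0 -27 0;5.15 -0.38 0.4 0 0 -30 0;5.64 -0.57 0.4 0 0 -33 0;6.12 -0.78 0.4 0 0 -36 0;6.59 -1.02 0.4 0 0 -39 0;6.89 -1.19 0.4 0 0 -41 0;7.19 -1.37 0.4 0 0 -43 0;7.34 -1.46 0.4 0 0 -44 0;7.48 -1.56 0.4 0 0 -45 0'
cat > see.py <<'E'
from h import *
import cv2,sys
s=r.sense(); print(s["time"],s["tool_pos"].round(1),s["tcp_rot"].round(1),s["ft_force"].round(1))
C=np.array([537.5,-26.3]); p=s["tool_pos"]; y=np.radians(s["tcp_rot"][2]); d=C-p[:2]
print("centre in tool cm",(d@[np.cos(y),np.sin(y)]/10).round(2),(d@[np.sin(y),-np.cos(y)]/10).round(2))
n=sys.argv[1]
for cam in sys.argv[2:]:
    im=imaging.snapshot(cam); 
    cv2.imwrite(f"pics/{n}_{cam}.png",im[:,:,::-1])
    if cam=="top": cv2.imwrite(f"pics/{n}_topc.png",cv2.resize(im[135:265,300:470,::-1],None,fx=4.6,fy=4.6,interpolation=cv2.INTER_CUBIC))
E
python3 see.py e top wrist
```

```text
time: 5.85
tool_pos: [575.0, -118.9, 91.5]
tcp_rot: [179.9, -0.1, 33.0]
ft_force: [-1.2, -1.6, -1.1]
finger_gap: -0.1
5.85 [ 575.  -118.9   91.5] [ 1.799e+02 -1.000e-01  3.300e+01] [-1.2 -1.6 -1.1]
centre in tool cm 1.9 -9.81
```

View pics/e_topc.png

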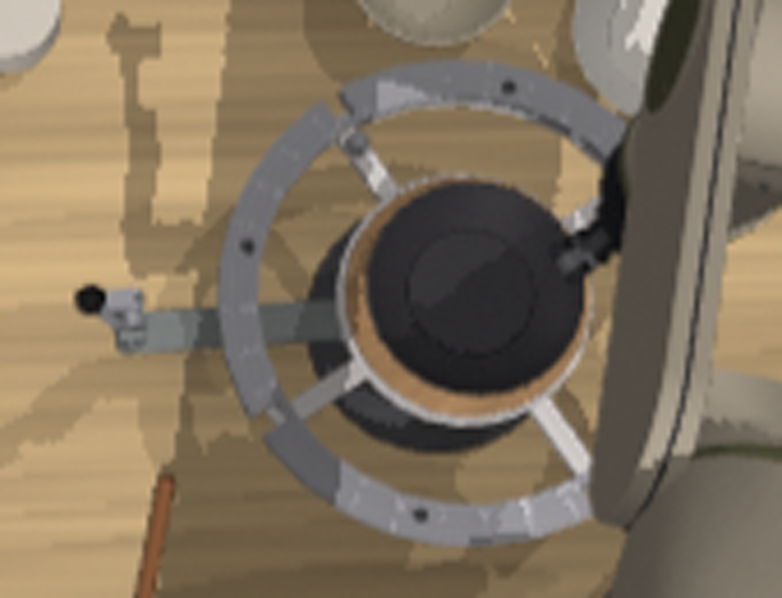

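View pics/e_wrist.png

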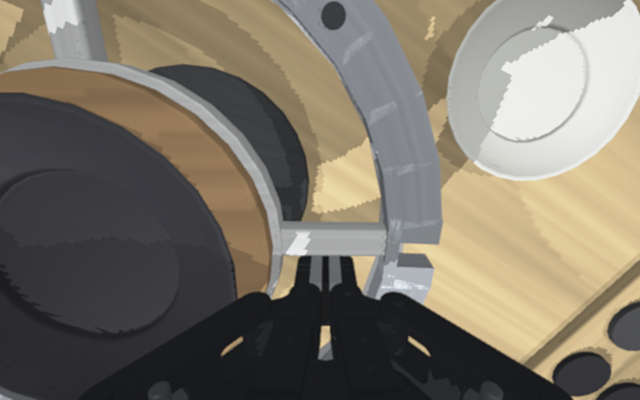

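The top view shows the home stud at (353,138), now 45° on. The wrist view shows the fingertips flush against the spoke at (325,240), with the plate centred. I'll push on another 52°.

```bash
python3 arc.py 1.9 -9.81 1,3,6,9,12,15,18,21,24,27,30,33,36,39,42,45,47.5,49.5,51,52
```

```text
0.17 0.03 1.0
0.52 0.09 3.0
1.04 0.14 6.0
1.56 0.18 9.0
2.08 0.18 12.0
2.6 0.16 15.0
3.12 0.11 18.0
3.64 0.03 21.0
4.15 -0.08 24.0
4.66 -0.21 27.0
5.16 -0.36 30.0
5.65 -0.55 33.0
6.13 -0.76 36.0
6.6 -0.99 39.0
7.05 -1.25 42.0
7.49 -1.53 45.0
7.85 -1.78 47.5
8.13 -1.99 49.5
8.33 -2.16 51.0
8.46 -2.27 52.0
```

```bash
python3 -m creep '0.17 0.03 0 0 0 -1 0;0.52 0.09 0 0 0 -3 0;1.04 0.14 0 0 0 -6 0;1.56 0.18 0 0 0 -9 0;2.08 0.18 0 0 0 -12 0;2.6 0.16 0 0 0 -15 0;3.12 0.11 0 0 0 -18 0;3.64 0.03 0 0 0 -21 0;4.15 -0.08 0 0 0 -24 0;4.66 -0.21 0 0 0 -27 0;5.16 -0.36 0 0 0 -30 0;5.65 -0.55 0 0 0 -33 0;6.13 -0.76 0 0 0 -36 0;6.6 -0.99 0 0 0 -39 0;7.05 -1.25 0 0 0 -42 0;7.49 -1.53 0 0 0 -45 0;7.85 -1.78 0 0 0 -47.5 0;8.13 -1.99 0 0 0 -49.5 0;8.33 -2.16 0 0 0 -51 0;8.46 -2.27 0 0 0 -52 0'
python3 see.py f top wrist
```

```text
time: 7.95
tool_pos: [633.9, -53.5, 91.9]
tcp_rot: [179.8, -0.0, 85.0]
ft_force: [-0.8, -1.3, -1.1]
finger_gap: 0.1
7.95 [633.9 -53.5  91.9] [179.8  -0.   85. ] [-0.8 -1.3 -1.1]
centre in tool cm 1.87 -9.84
```

View pics/f_topc.png

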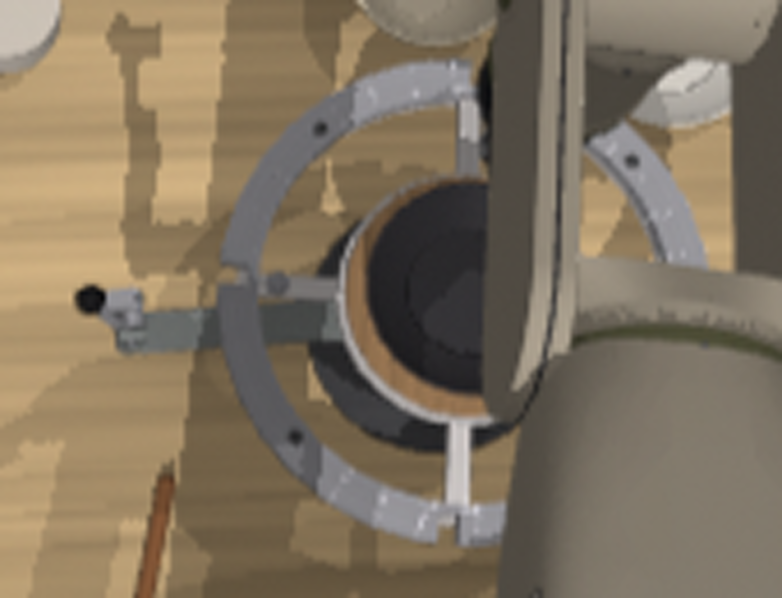

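View pics/f_wrist.png

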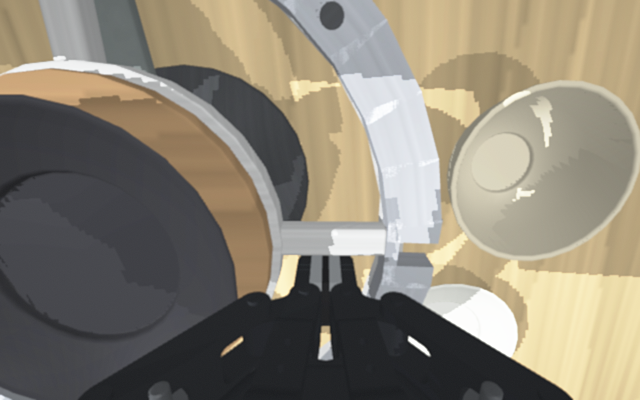

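The home stud is at (278,283) and the home notch at (233,273), about 9° short of the arm. Now I'll back off, rise and go outside the knob. The plan is to lower there and push inward.

```bash
python3 -m creep '-0.3 0 0 0 0 0 0;-0.8 0 -1 0 0 0 0;-0.8 0 -5 0 0 0 0;-0.8 0 -10 0 0 0 0;-0.8 0 -15.5 0 0 0 0;2 -1.5 -16.5 0 0 0 0;7 -3.5 -16.5 0 0 -2 0;12 -5.5 -16.5 0 0 -4 0;17 -8 -16.5 0 0 -7 0;22 -10.5 -16.5 0 0 -7 0;27.8 -13 -16.5 0 0 -7 0;27.8 -13 -16.5 0 0 -7 0;27.8 -13 -16.5 0 0 -7 0;27.8 -13 -16.5 0 0 -7 0'
python3 see.py g wrist top
```

```text
time: 9.45
tool_pos: [528.3, 235.1, 257.8]
tcp_rot: [179.7, -0.0, 92.1]
ft_force: [-0.1, -0.3, 0.1]
finger_gap: -0.1
9.45 [528.3 235.1 257.8] [179.7  -0.   92.1] [-0.1 -0.3  0.1]
centre in tool cm -26.16 -0.03
```

View pics/g_wrist.png

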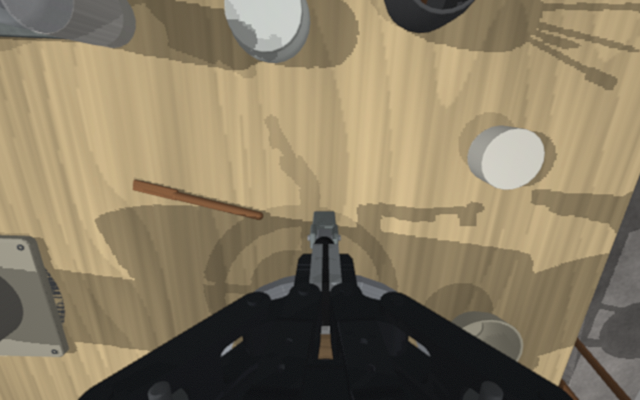

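View pics/g_topc.png

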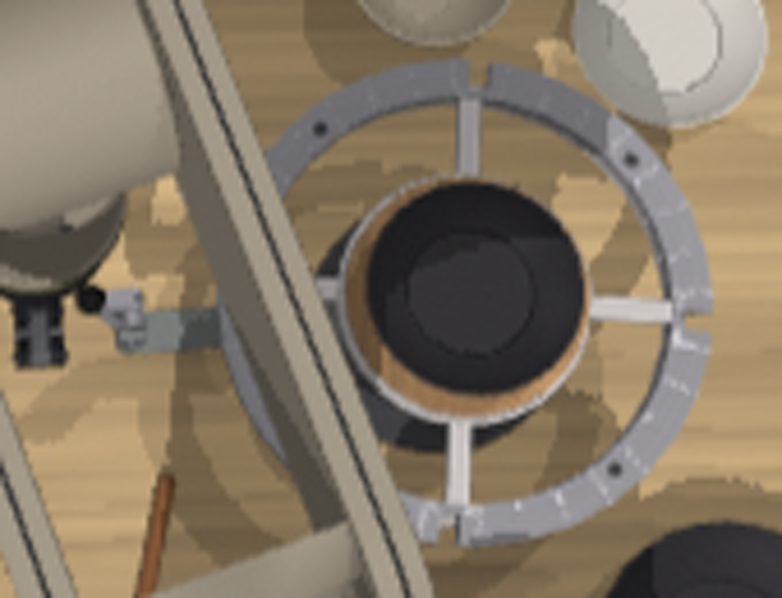

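Run:
```python
from h import *
c=imaging.camera_info("wrist"); C=np.array([537.5,-26.3]);u=np.array([np.cos(np.radians(92)),np.sin(np.radians(92))])
for n,rr,z in [("knob",229,186),("pin",205,118),("armend",213,66)]: print(n,np.r_[C+rr*u,z].round(0),proj(c,np.r_[C+rr*u,z]).round(0))
print("tip",proj(c,r.sense()["tool_pos"]).round(0))
```

```text
knob [530. 203. 186.] [[326. 247.]]
pin [530. 179. 118.] [[326. 236.]]
armend [530. 187.  66.] [[325. 211.]]
tip [[328. 259.]]
```

```bash
python3 -m creep '0 0 3 0 0 0 0;0 0 6 0 0 0 0;0 0 8.2 0 0 0 0;0 0 8.2 0 0 0 0;-0.5 0 8.2 0 0 0 0;-1 0 8.2 0 0 0 0;-1 0 8.2 0 0 0 0'
python3 see.py i wrist scene
python3 - <<'E'
import cv2
im=cv2.imread("pics/i_scene.png"); cv2.imwrite("pics/i_sc.png",cv2.resize(im[120:280,220:400],None,fx=3.5,fy=3.5))
E
```

```text
time: 10.25
tool_pos: [530.8, 223.1, 177.5]
tcp_rot: [179.6, -0.0, 91.9]
ft_force: [-0.4, 0.3, 0.2]
finger_gap: 0.4
10.25 [530.8 223.1 177.5] [179.6  -0.   91.9] [-0.4  0.3  0.2]
centre in tool cm -24.95 -0.15
```

View pics/i_sc.png

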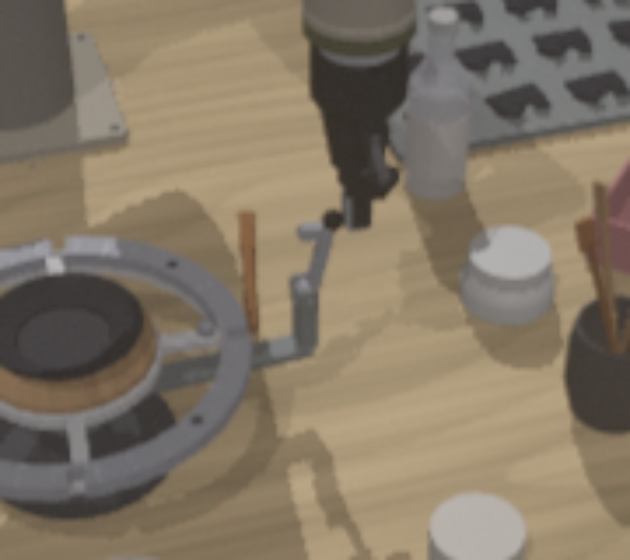

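View pics/i_wrist.png

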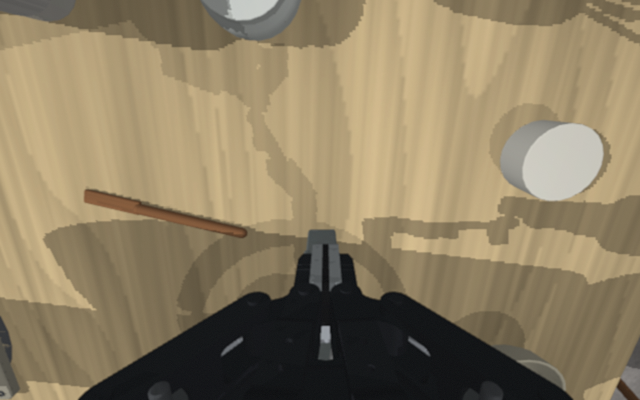

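The tip is just outside the knob, at (333,220) in the crop. I'll push it inward gently.

```bash
python3 -m creep '-0.3 0 0 0 0 0 0;-0.7 0 0 0 0 0 0;-1.1 0 0 0 0 0 0;-1.5 0 0 0 0 0 0;-1.9 0 0 0 0 0 0;-2.3 0 0 0 0 0 0;-2.7 0 0 0 0 0 0;-3.1 0 0 0 0 0 0;-3.5 0 0 0 0 0 0;-3.8 0 0 0 0 0 0;-3.8 0 0 0 0 0 0'
python3 see.py j scene
python3 - <<'E'
import cv2
im=cv2.imread("pics/j_scene.png"); cv2.imwrite("pics/j_sc.png",cv2.resize(im[120:280,220:400],None,fx=3.5,fy=3.5))
E
```

```text
time: 11.45
tool_pos: [531.7, 185.3, 176.9]
tcp_rot: [179.6, -0.0, 91.9]
ft_force: [-0.0, -0.4, 0.5]
finger_gap: 0.3
11.45 [531.7 185.3 176.9] [179.6  -0.   91.9] [-0.  -0.4  0.5]
centre in tool cm -21.16 -0.11
```

View pics/j_sc.png

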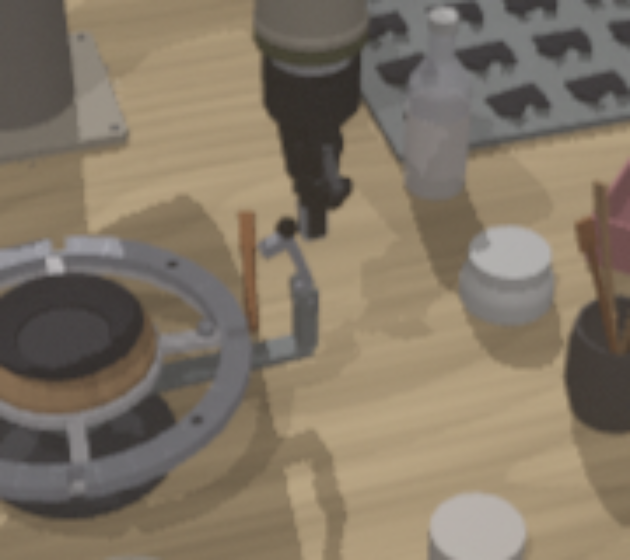

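```bash
python3 -m creep '0 0 0 0 0 0 0;0 0 0 0 0 0 0;0.3 0 0 0 0 0 0;0.3 0 0 0 0 0 0;0.3 0 -3 0 0 0 0;0.3 0 -6 0 0 0 0;0.3 0 -8 0 0 0 0;0.3 0 -8 0 0 0 0'
python3 see.py k scene
python3 - <<'E'
import cv2
im=cv2.imread("pics/k_scene.png"); cv2.imwrite("pics/k_sc.png",cv2.resize(im[120:280,220:400],None,fx=3.5,fy=3.5))
E
```

```text
time: 12.3
tool_pos: [532.8, 189.1, 261.0]
tcp_rot: [179.3, -0.1, 91.9]
ft_force: [0.2, -0.2, -0.3]
finger_gap: 0.2
12.3 [532.8 189.1 261. ] [ 1.793e+02 -1.000e-01  9.190e+01] [ 0.2 -0.2 -0.3]
centre in tool cm -21.54 -0.25
```

View pics/k_sc.png

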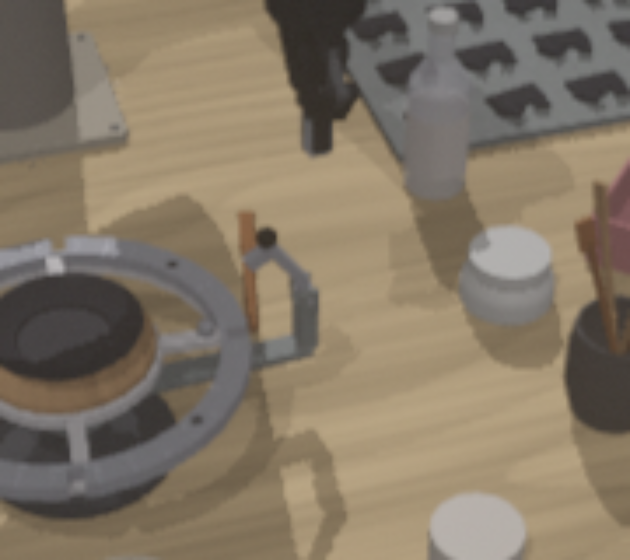

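The finger is falling onto the ring. I'll travel back to above the spoke.

```bash
python3 -m creep '-4 1.5 0 0 0 1 0;-8 3 0 0.3 0 2 0;-12 4.5 0 0.5 0 3.5 0;-16 6 0 0.7 0 5 0;-21 7.5 1 0.7 0 6.9 0;-25.4 9.2 3 0.7 0 6.9 0;-25.4 9.2 7 0.7 0 6.9 0;-25.4 9.2 10 0.7 0 6.9 0;-25.4 9.2 11 0.7 0 6.9 0;-25.4 9.2 11 0.7 0 6.9 0;-25.4 9.2 11 0.7 0 6.9 0'
python3 see.py l scene top wrist
python3 - <<'E'
import cv2
im=cv2.imread("pics/l_scene.png"); cv2.imwrite("pics/l_sc.png",cv2.resize(im[120:280,170:350],None,fx=3.5,fy=3.5))
E
```

```text
time: 13.45
tool_pos: [634.0, -61.4, 150.4]
tcp_rot: [-179.9, -0.1, 85.0]
ft_force: [0.3, 0.9, 0.6]
finger_gap: -0.3
13.45 [634.  -61.4 150.4] [-1.799e+02 -1.000e-01  8.500e+01] [0.3 0.9 0.6]
centre in tool cm 2.66 -9.92
```

View pics/l_sc.png

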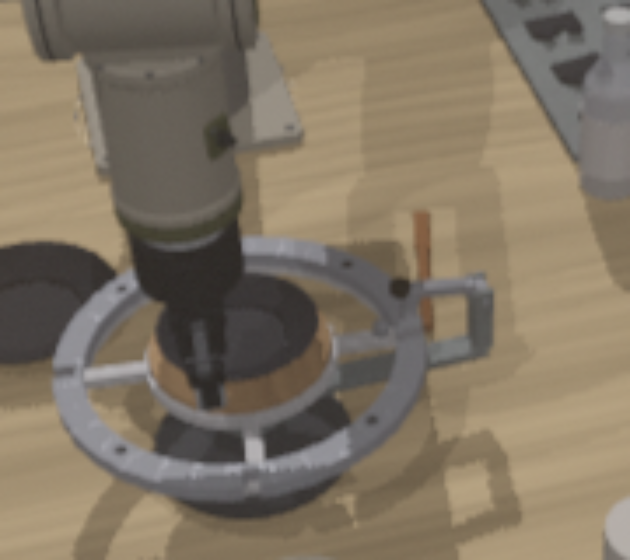

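View pics/l_topc.png

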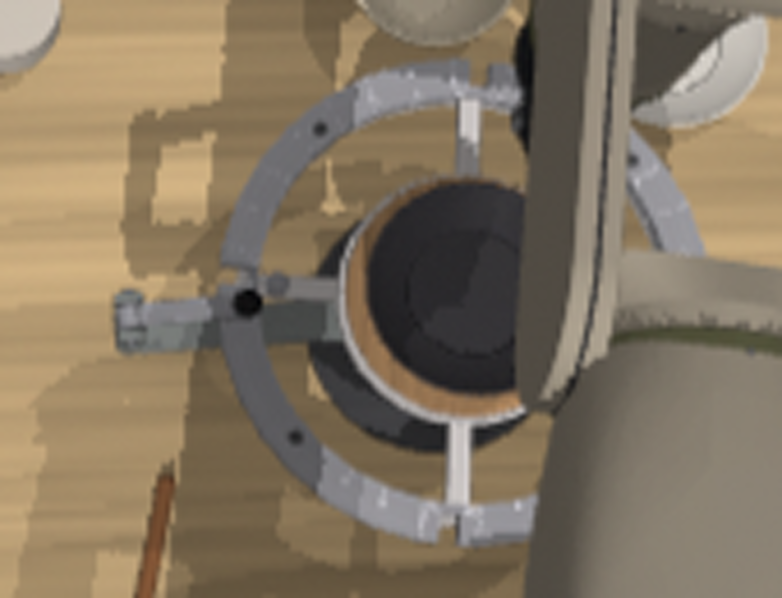

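View pics/l_wrist.png

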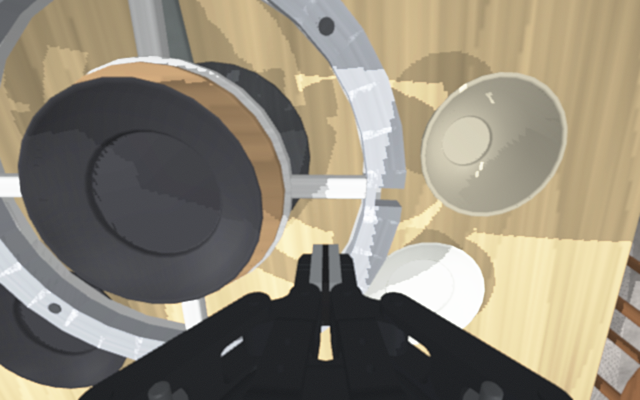

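The finger now lies on the flat ring: the knob is at (247,302) in the top crop, with the home notch at (240,272) still short of it. Descending behind the spoke again.

```bash
python3 -m creep '0 0 3 0 0 0 0;0 0 5 0 0 0 0;0 -0.1 5.9 0 0 0 0;0 -0.1 5.9 0 0 0 0;0.3 -0.1 5.9 0 0 0 0;0.6 -0.1 5.9 0 0 0 0;0.7 -0.1 5.9 0 0 0 0;0.7 -0.1 5.9 0 0 0 0'
python3 see.py m; python3 arc.py 1.9 -9.8 0.5,1,1.5,2,2.5,3,3.5,4,4.5,5,5.5,6,6.5,7,7.5,8
```

```text
time: 14.4
tool_pos: [635.1, -54.2, 93.8]
tcp_rot: [179.8, -0.1, 85.1]
ft_force: [-0.2, -0.2, -0.1]
finger_gap: -0.1
14.4 [635.1 -54.2  93.8] [ 1.798e+02 -1.000e-01  8.510e+01] [-0.2 -0.2 -0.1]
centre in tool cm 1.94 -9.97
0.09 0.02 0.5
0.17 0.03 1.0
0.26 0.05 1.5
0.34 0.06 2.0
0.43 0.07 2.5
0.52 0.09 3.0
0.6 0.1 3.5
0.69 0.11 4.0
0.77 0.12 4.5
0.86 0.13 5.0
0.95 0.14 5.5
1.03 0.14 6.0
1.12 0.15 6.5
1.21 0.16 7.0
1.3 0.16 7.5
1.38 0.17 8.0
```

```bash
python3 -m creep '0.09 0.02 0.2 0 0 -0.5 0;0.17 0.03 0.2 0 0 -1 0;0.26 0.05 0.2 0 0 -1.5 0;0.34 0.06 0.2 0 0 -2 0;0.43 0.07 0.2 0 0 -2.5 0;0.52 0.09 0.2 0 0 -3 0;0.6 0.1 0.2 0 0 -3.5 0;0.69 0.11 0.2 0 0 -4 0;0.69 0.11 0.2 0 0 -4 0'
python3 see.py n top
```

```text
time: 15.3
tool_pos: [636.8, -47.1, 91.7]
tcp_rot: [179.9, -0.1, 89.1]
ft_force: [0.1, -1.1, 1.5]
finger_gap: -0.0
15.3 [636.8 -47.1  91.7] [ 1.799e+02 -1.000e-01  8.910e+01] [ 0.1 -1.1  1.5]
centre in tool cm 1.93 -9.96
```

View pics/n_topc.png

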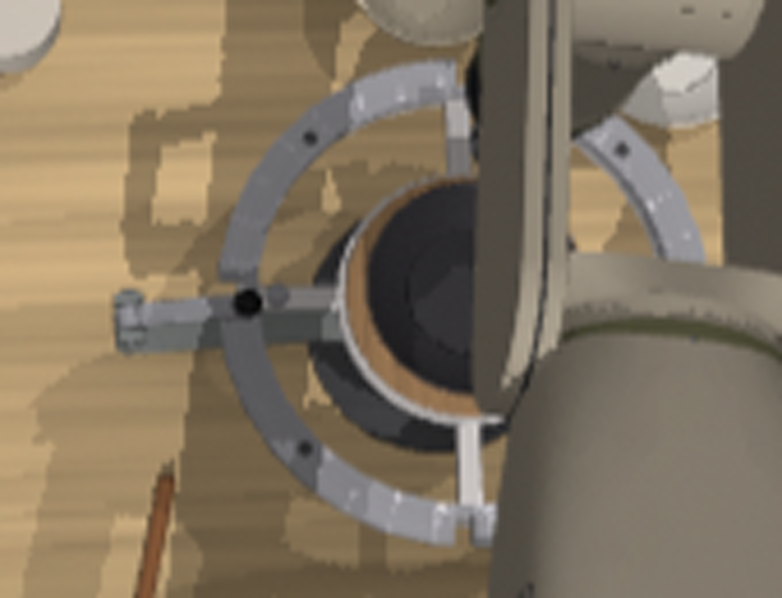

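```bash
python3 -m creep '0.04 0.01 0 0 0 -0.25 0;0.09 0.02 0 0 0 -0.5 0;0.13 0.02 0 0 0 -0.75 0;0.17 0.03 0 0 0 -1 0;0.22 0.04 0 0 0 -1.25 0;0.26 0.05 0 0 0 -1.5 0;0.3 0.06 0 0 0 -1.75 0;0.35 0.06 0 0 0 -2 0;0.39 0.07 0 0 0 -2.25 0;0.43 0.08 0 0 0 -2.5 0;0.43 0.08 0 0 0 -2.5 0'
cat > sc.py <<'E'
from h import *
import cv2,sys
s=r.sense(); C=np.array([537.5,-26.3]); p=s["tool_pos"]; y=np.radians(s["tcp_rot"][2]); d=C-p[:2]; e=-d
print(s["time"].round(2),"yaw",s["tcp_rot"][2].round(2),"F",s["ft_force"].round(2),"polar",np.degrees(np.arctan2(e[1],e[0])).round(2),"c",(d@[np.cos(y),np.sin(y)]/10).round(2),(d@[np.sin(y),-np.cos(y)]/10).round(2))
im=imaging.snapshot("scene")[190:235,260:325,::-1]
tp=imaging.snapshot("top")[175:225,318:368,::-1]
cv2.imwrite(f"pics/{sys.argv[1]}.png",np.hstack([cv2.resize(im,(455,315),interpolation=cv2.INTER_CUBIC),cv2.resize(tp,(315,315),interpolation=cv2.INTER_CUBIC)]))
E
python3 sc.py o
```

```text
time: 16.45
tool_pos: [637.5, -42.7, 91.6]
tcp_rot: [179.9, -0.1, 91.6]
ft_force: [-0.8, -0.6, 1.4]
finger_gap: -0.2Traceback (most recent call last):
  File "sc.py", line 4, in <module>
    print(s["time"].round(2),"yaw",s["tcp_rot"][2].round(2),"F",s["ft_force"].round(2),"polar",np.degrees(np.arctan2(e[1],e[0])).round(2),"c",(d@[np.cos(y),np.sin(y)]/10).round(2),(d@[np.sin(y),-np.cos(y)]/10).round(2))
          ^^^^^^^^^^^^^^^
AttributeError: 'float' object has no attribute 'round'
```

```bash
sed -i 's/s\["time"\].round(2)/round(s["time"],2)/' sc.py; python3 sc.py o
```

```text
16.45 yaw 91.59 F [-0.78 -0.61  1.45] polar -9.32 c 1.92 -9.95
```

View pics/o.png

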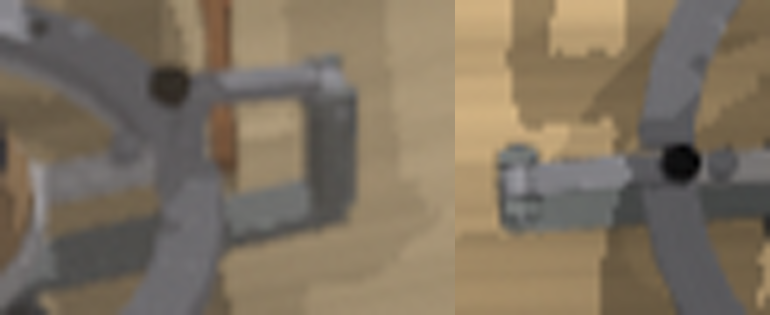

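The finger is still riding on the ring (knob at (168,85)). Now the slow creep, checking at each step.

```bash
python3 -m creep '0.02 0 0 0 0 -0.1 0;0.04 0.01 0 0 0 -0.2 0;0.05 0.01 0 0 0 -0.3 0;0.07 0.01 0 0 0 -0.4 0;0.09 0.02 0 0 0 -0.5 0;0.1 0.02 0 0 0 -0.6 0;0.12 0.02 0 0 0 -0.7 0;0.14 0.03 0 0 0 -0.8 0;0.14 0.03 0 0 0 -0.8 0'; python3 sc.py p1
```

```text
time: 17.45
tool_pos: [637.7, -41.3, 91.6]
tcp_rot: [179.9, -0.1, 92.4]
ft_force: [0.6, -2.4, 0.7]
finger_gap: 0.1
17.45 yaw 92.38 F [ 0.61 -2.35  0.69] polar -8.5 c 1.91 -9.95
```

View pics/p1.png

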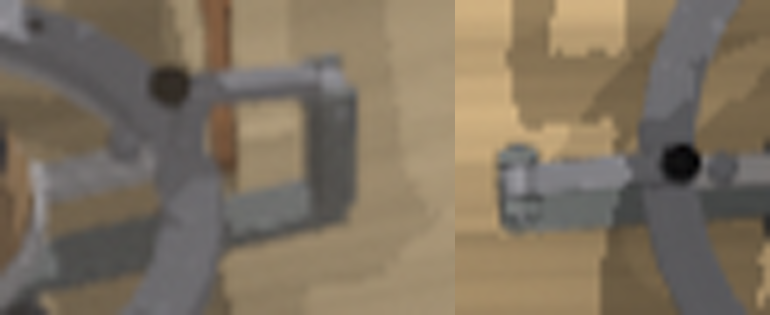

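```bash
python3 -m creep '0.02 0 0 0 0 -0.1 0;0.04 0.01 0 0 0 -0.2 0;0.05 0.01 0 0 0 -0.3 0;0.07 0.01 0 0 0 -0.4 0;0.09 0.02 0 0 0 -0.5 0;0.09 0.02 0 0 0 -0.5 0'; python3 sc.py p2
```

```text
time: 18.15
tool_pos: [637.8, -40.3, 91.5]
tcp_rot: [179.9, -0.1, 92.9]
ft_force: [-0.3, -0.9, 1.0]
finger_gap: 0.3
18.15 yaw 92.88 F [-0.31 -0.91  0.97] polar -7.94 c 1.9 -9.95
```

View pics/p2.png

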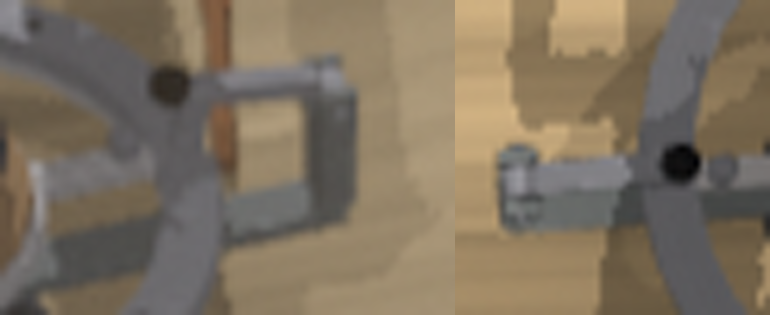

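Still riding, so I'll go on in the same small steps.

```bash
python3 -m creep '0.02 0 0 0 0 -0.1 0;0.04 0.01 0 0 0 -0.2 0;0.05 0.01 0 0 0 -0.3 0;0.07 0.01 0 0 0 -0.4 0;0.09 0.02 0 0 0 -0.5 0;0.09 0.02 0 0 0 -0.5 0'; python3 sc.py p3
```

```text
time: 18.85
tool_pos: [638.0, -39.3, 91.6]
tcp_rot: [179.9, -0.1, 93.4]
ft_force: [-1.1, -1.2, 0.9]
finger_gap: 0.6
18.85 yaw 93.38 F [-1.15 -1.16  0.91] polar -7.39 c 1.89 -9.95
```

View pics/p3.png

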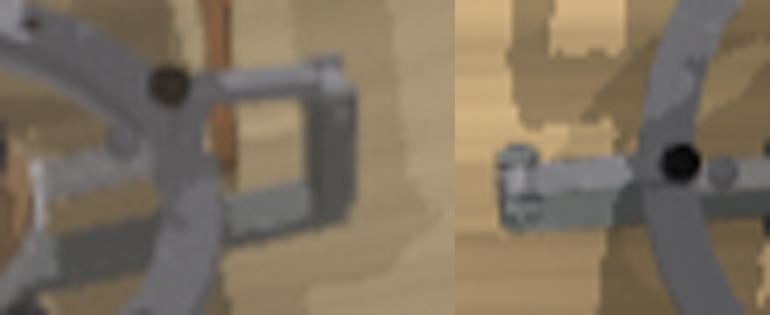

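```bash
python3 -m creep '0.02 0 0 0 0 -0.1 0;0.04 0.01 0 0 0 -0.2 0;0.05 0.01 0 0 0 -0.3 0;0.07 0.01 0 0 0 -0.4 0;0.07 0.01 0 0 0 -0.4 0;0.07 0.01 0 0 0 -0.4 0'; python3 sc.py p4
```

```text
time: 19.55
tool_pos: [638.0, -38.6, 91.6]
tcp_rot: [179.9, -0.1, 93.8]
ft_force: [-0.2, -1.1, -0.0]
finger_gap: -0.1
19.55 yaw 93.78 F [-0.16 -1.08 -0.01] polar -6.97 c 1.89 -9.95
```

View pics/p4.png

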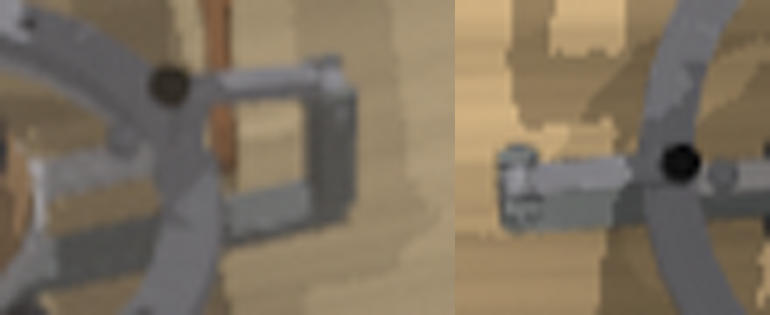

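```bash
python3 -m creep '0.02 0 0 0 0 -0.1 0;0.04 0.01 0 0 0 -0.2 0;0.05 0.01 0 0 0 -0.3 0;0.07 0.01 0 0 0 -0.4 0;0.07 0.01 0 0 0 -0.4 0;0.07 0.01 0 0 0 -0.4 0'; python3 sc.py p5
```

```text
time: 20.25
tool_pos: [638.1, -37.7, 91.5]
tcp_rot: [179.9, -0.1, 94.2]
ft_force: [1.1, -1.9, 0.3]
finger_gap: 0.1
20.25 yaw 94.18 F [ 1.15 -1.94  0.26] polar -6.46 c 1.87 -9.95
```

View pics/p5.png

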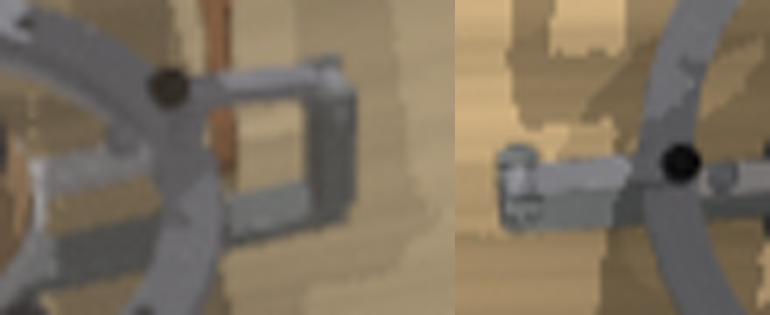

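```bash
cat > kn.py <<'E'
import cv2,numpy as np,sys
for n in sys.argv[1:]:
    im=cv2.imread(f"pics/{n}.png")[55:125,140:200].astype(float).sum(2); w=np.clip(200-im,0,None); ys,xs=np.mgrid[0:70,0:60]
    print(n,(140+(w*xs).sum()/w.sum()).round(2),(55+(w*ys).sum()/w.sum()).round(2))
E
python3 kn.py o p1 p2 p3 p4 p5; python3 -m creep '0.02 0 0 0 0 -0.1 0;0.04 0.01 0 0 0 -0.2 0;0.04 0.01 0 0 0 -0.2 0;0.04 0.01 0 0 0 -0.2 0'; python3 sc.py p6; python3 kn.py p6
```

```text
o 169.63 85.74
p1 169.67 85.58
p2 169.43 85.57
p3 169.55 85.42
p4 169.5 85.54
p5 168.92 87.38
time: 20.75
tool_pos: [638.0, -37.2, 91.4]
tcp_rot: [179.9, -0.1, 94.4]
ft_force: [-0.0, 0.2, -0.6]
finger_gap: -0.1
20.75 yaw 94.39 F [-0.    0.19 -0.58] polar -6.18 c 1.85 -9.94
p6 163.7 109.91
```

View pics/p6.png

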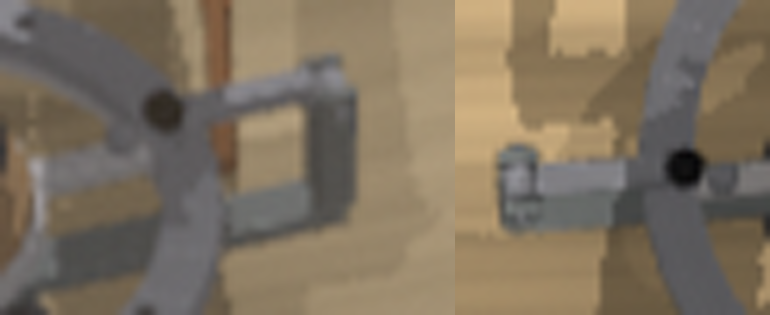

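The finger dropped: the knob moved from y=85.5 to 109.9 in the crop, and the push force is about 0. I'll stop pushing, back straight off the spoke, and check the drop depth numerically.

```bash
python3 -m creep '-0.2 0 0 0 0 0 0;-0.5 0 0 0 0 0 0;-0.8 0 0 0 0 0 0;-0.8 0 0 0 0 0 0'; python3 sc.py p7; python3 kn.py p7
python3 - <<'E'
from h import *
c=imaging.camera_info("scene"); C=np.array([537.5,-26.3]);u=np.array([np.cos(np.radians(92)),np.sin(np.radians(92))])
for q in (.18,.09,.03,0):
    a=q+.11; P=np.r_[C+u*(205-72*np.cos(a)),118+72*np.sin(a)]; p=proj(c,P)[0]; print(q,((p-[260,190])*7).round(1))
E
```

```text
time: 21.25
tool_pos: [638.7, -45.8, 91.4]
tcp_rot: [179.9, -0.1, 94.4]
ft_force: [-0.3, 0.0, 0.4]
finger_gap: 0.4
21.25 yaw 94.35 F [-0.31  0.03  0.41] polar -10.89 c 2.71 -9.94
p7 163.96 110.04
0.18 [168.1  86.9]
0.09 [165.1  99.3]
0.03 [163.8 107.5]
0 [163.4 111.6]
```

View pics/p7.png

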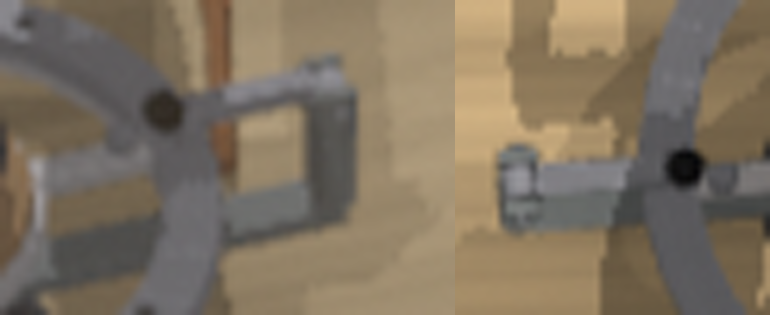

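The measured drop of 24.5 px matches the 24.7 px predicted for fully in (q=0). Now retreat upwards, clear of everything.

```bash
python3 -m creep '0 0 -1.5 0 0 0 0;0 0 -5 0 0 0 0;0 0 -9 0 0 0 0;0 0 -13 0 0 0 0;-2 0 -16 0 0 0 0;-6 0 -17 0 0 0 0;-10 -1 -17 0 0 0 0;-14 -2 -17 0 0 0 0;-16 -3 -17 0 0 0 0;-16 -3 -17 0 0 0 0;-16 -3 -17 0 0 0 0'; python3 sc.py p8; python3 kn.py p8; python3 see.py q top scene
python3 - <<'E'
import cv2
im=cv2.imread("pics/q_scene.png"); cv2.imwrite("pics/q_sc.png",cv2.resize(im[165:275,170:330],None,fx=5,fy=5,interpolation=cv2.INTER_CUBIC))
E
```

```text
time: 22.45
tool_pos: [620.7, -207.8, 262.0]
tcp_rot: [179.8, -0.1, 94.3]
ft_force: [-0.2, 1.7, 0.3]
finger_gap: 0.3
22.45 yaw 94.3 F [-0.22  1.69  0.32] polar -65.38 c 18.72 -6.93
p8 164.21 110.79
22.55 [ 621.  -206.5  261.6] [ 1.798e+02 -1.000e-01  9.440e+01] [-1.4 -0.9  0.2]
centre in tool cm 18.61 -6.94
```

View pics/q_sc.png

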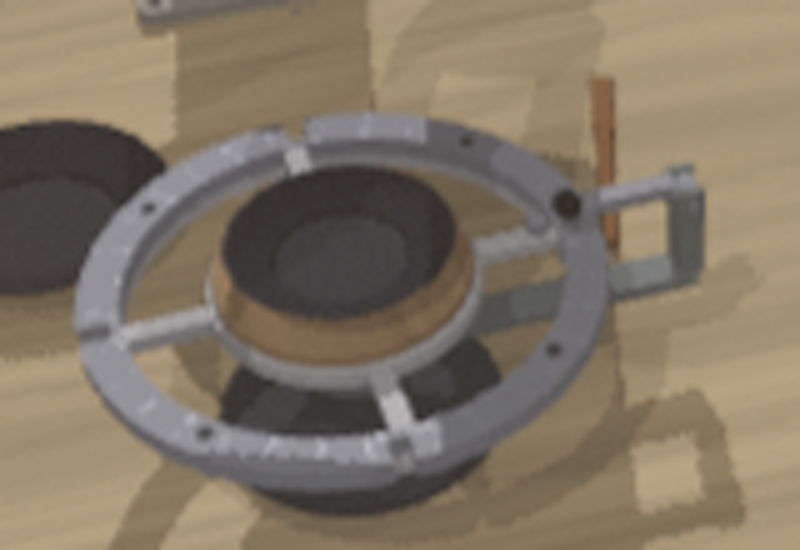

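View pics/q_top.png

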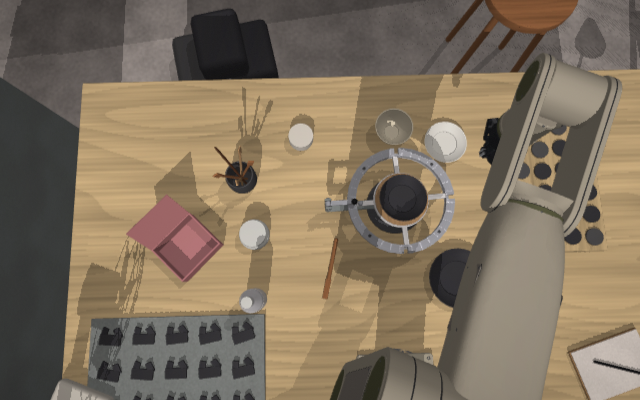

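The final views show the knob down at (567,205) right beside the home stud at (540,220). The plate outline is unchanged and centred, and the bystanders are where they started. Handing in.

Run:
```python
from bench import r
print(r.hand_in())
```

```text
the job is handed in; nothing more can be done
None
```

The wheel is locked at home: the finger is fully down in the home notch, and the job was handed in at about 22.6 s.

**What I did:** I pushed the wheel round about 97° by the spoke a quarter turn behind the home spoke, stopping about 9° short. Then I folded the finger over by its knob onto the flat ring. After that I eased the wheel on in steps of 0.1° to 0.25° until the finger fell, and pushed no further.

**Last checks:**
- **Finger:** the knob dropped 24.5 px in the enlarged scene-camera crop, against 24.7 px predicted for fully in. It stayed down after I backed off, with the home stud right beside it.
- **Forces:** the measured push stayed at about 2.4 N or less at each check. It read about 0 once the finger had dropped.
- **Plate and bystanders:** by eye, the plate is still centred on the bat and everything else is where it started. I did not measure their positions again.
- **Arm:** it was well clear at hand-in. The force readings of up to about 2 N at that point were noise.

No check failed. The one small disagreement was that the notch came about 0.8° to 1° later than the camera estimate, so I found it by the drop, not by position.

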